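# Line up the sample jars beside the balance

### The arm

A 7-joint arm with a two-finger parallel gripper is mounted at the origin on the work surface. World frame = base frame: x ahead of the robot, y to its left, z up, the work surface at z = 0. Lengths are in m, angles in degrees, forces in N, time in s.
With the tool pointing down it reaches from about 0.35 to 0.9 m from the base axis. Payload 7.2 kg.
Tool frame: the origin (TCP) lies midway between the tips of the shut fingers; the grasp point (between the pads) lies pinch_z behind it (pinch_z is the distance from the TCP to the grasp point, in m); z points along the fingers, y is the direction in which the jaws open and shut (so a half turn about z gives the same grasp; the last joint's range is limited). The gripper opens to 88 mm and grips with 3 to 60 N. Pads are 20 mm wide; open, the fingers measure 115 mm over their backs; the gripper's body (75 mm by 178 mm) begins 61 mm behind the grasp point.
Start: joints at [66.91, 23.554, -0.728, 91.456, 0.321, 64.991, -4.71], TCP at [0.205, -0.59, 0.223] pointing down, gripper open.
Joint ranges: [-169.25, 169.25], [-16.82, 113.86], [-84.01, 82.57], [7.8, 145.47], [-59.2, 239.2], [7.22, 106.19], [-163.78, 163.78]. Speed limits (degrees/s): [136.94, 136.94, 172.46, 172.46, 180, 180, 180].

### API

Orientations are given as a 3x3 rotation matrix whose columns are the frame's x, y, z axes.
In Python, from cell import * gives the robot as it stands.
- The arm moves only by the shell command python3 -m inch 'ROWS' [FORCE]. ROWS is JSON, one flat list of numbers, 7 for each row, row after row: the turn, a rotation vector about the tool's x, y, z in rad, then the shift along the tool's x, y, z in m, then the gripper's target within -1 to 1 (fully open at 1, half-way at 0, shut at -1). A call has 1 to 10 rows; each row is the pose to reach, as a shift and turn from the pose commanded when the call began, along the tool's axes at that moment; what a row does not reach only later rows make up. A row lasts 1/10 s, in which the tool goes at most 50 mm and 8.59 degrees, less where a joint would pass 70% of its speed; a pose out of reach is approached as far as the arm can. A call with a gripper value outside its range is refused whole. The fingers move at their own pace and stop on an object; FORCE is the grip in N (left out, the last holds). Time passes only in rows, so rows that repeat a pose let the fingers close. It gives the time, the measured TCP pose, the force and the opening at its end, in the units of the state.
- state(): the state, without advancing time (a new reading comes with each control period).
- snapshot(name): name is "side" or "top" or "wrist"; returns the picture (384x512x3 uint8, blue, green, red); there is no depth.
- camera_model(name): a dict with "fx", "fy", "cx", "cy" (pixels), "T" (4x4, takes a point from camera to world coordinates); the wrist camera has in their place "mount" (4x4, takes a point from camera to tool coordinates, whose origin is the TCP and whose axes are the flange's). Camera axes: x right, y up, looking along -z (the intrinsics and any distortion apply to the point x, -y, -z); pixel columns grow to the right and rows downward; lengths in m; the calibration is good to about 2 mm. A picture is of the moment at which its call begins: read the wrist's pose just before it. camera_model takes no time and is no camera call.
- sign_off(): hands the job in, once; it reports no verdict.
The state is a dict: "time": time; "joint_pos": joint angles; "qd": joint speeds; "tau": joint torques, N m; "position": TCP position; "tcp_rot": TCP orientation; "wrist_force": force on the tool from outside, world axes, zero at the start; "torque": the same for the moment, N m; "opening": finger opening in m.
Only numpy, scipy, OpenCV 4.12 (cv2) and the standard library are available. Lean on these libraries where they do the work, as an engineer would, in place of code of your own. Each camera call takes 0.05 s, during which the arm holds its last target.

### The job

Line up the four sample jars ready for weighing on the four black pads of the white strip in order of size, one upright on the centre of each pad, with the largest on the pad at the end nearest the balance and the smallest at the far end. Set them down gently: do not drop a jar or knock one over.

Things in the scene. Friction and masses are not known exactly. Their poses are not given: they have to be found in the camera images.
- jar_xl: Loose closed wide-mouth sample jar, the largest of four: white straight round body 62 mm across, 80 mm tall in all, the top 14 mm being a slightly narrower (57 mm) bare aluminium screw lid; about 240 g, rigid. Stands upright on the bench. Origin: centre of its underside; z up its axis; yaw has no meaning.
- jar_l: Loose closed wide-mouth sample jar, the second largest of four: white straight round body 50 mm across, 66 mm tall in all, the top 14 mm being a slightly narrower (46 mm) bare aluminium screw lid; about 140 g, rigid. Stands upright on the bench. Origin: centre of its underside; z up its axis; yaw has no meaning.
- jar_m: Loose closed wide-mouth sample jar, the third largest of four: white straight round body 39 mm across, 52 mm tall in all, the top 14 mm being a slightly narrower (36 mm) bare aluminium screw lid; about 80 g, rigid. Stands upright on the bench. Origin: centre of its underside; z up its axis; yaw has no meaning.
- jar_s: Loose closed wide-mouth sample jar, the smallest of four: white straight round body 28 mm across, 38 mm tall in all, the top 14 mm being a slightly narrower (26 mm) bare aluminium screw lid; about 40 g, rigid. Stands upright on the bench. Origin: centre of its underside; z up its axis; yaw has no meaning.
- pad_a: Fixed round black rubber pad, 66 mm across and 3 mm thick, the first (end of the row at the robot's left, +y) of four alike pads 82 mm apart along a white fixed strip (330 x 80 mm, 5 mm thick). Pad top is 8 mm above the bench. Origin: centre of its underside, on the strip (5 mm above the bench); z up, y along the row to its left end.
- pad_b: Fixed round black rubber pad, 66 mm across and 3 mm thick, the second from the left of four alike pads 82 mm apart along a white fixed strip (330 x 80 mm, 5 mm thick). Pad top is 8 mm above the bench. Origin: centre of its underside, on the strip (5 mm above the bench); z up, y along the row to its left end.
- pad_c: Fixed round black rubber pad, 66 mm across and 3 mm thick, the third from the left of four alike pads 82 mm apart along a white fixed strip (330 x 80 mm, 5 mm thick). Pad top is 8 mm above the bench. Origin: centre of its underside, on the strip (5 mm above the bench); z up, y along the row to its left end.
- pad_d: Fixed round black rubber pad, 66 mm across and 3 mm thick, the fourth (end of the row at the robot's right, -y) of four alike pads 82 mm apart along a white fixed strip (330 x 80 mm, 5 mm thick). Pad top is 8 mm above the bench. Origin: centre of its underside, on the strip (5 mm above the bench); z up, y along the row to its left end.
- balance: Fixed bench balance: low white slab 240 mm deep (x), 180 mm wide, with a flat square steel weighing plate on top (66 mm high) and a small display at its near edge. It stands off one end of the row of pads, left (y above 0.4) or right (y below -0.4); a grey power supply, 157 mm tall with its handle, stands off the other end. Origin: on the bench, middle of its near edge; z up, front to -x.
Mind the look-alikes: they are no part of the job. Leave any blue or pink look-alike of the jar_s alone. Leave any purple look-alike of the jar_l alone.

How it is judged (in metres and radians):
At the end, for the whole second after the job is handed in: From the balance's end of the row outwards the pads carry the largest, second, third and smallest jar: each within 12 mm of its pad's centre, its underside resting on the pad (5 to 12 mm above the bench), upright within 0.12 rad, released and at rest (under 0.02 m/s) (((world y of balance above 0 m and horizontal distance between jar_xl and pad_a below 0.012 m and horizontal distance between jar_l and pad_b below 0.012 m and horizontal distance between jar_m and pad_c below 0.012 m and horizontal distance between jar_s and pad_d below 0.012 m) or (world y of balance below 0 m and horizontal distance between jar_xl and pad_d below 0.012 m and horizontal distance between jar_l and pad_c below 0.012 m and horizontal distance between jar_m and pad_b below 0.012 m and horizontal distance between jar_s and pad_a below 0.012 m)) and angle between each of jar_xl, jar_l, jar_m, jar_s's own z axis and vertical below 0.12 rad and height (world z) of jar_xl between 0.005 and 0.012 m and linear speed of each of jar_xl, jar_l, jar_m, jar_s below 0.02 m/s and height (world z) of jar_l between 0.005 and 0.012 m and height (world z) of jar_m between 0.005 and 0.012 m and height (world z) of jar_s between 0.005 and 0.012 m); the robot touches nothing.
It fails at once if a jar is knocked over (tilted more than 0.6 rad) (angle between any of jar_xl, jar_l, jar_m, jar_s's own z axis and vertical above 0.6 rad).
It fails at once if a jar is dropped or knocked about: moves faster than 0.6 m/s with its underside less than 20 mm above the bench (about an 18 mm drop) ((height (world z) of jar_xl below 0.02 m and linear speed of jar_xl above 0.6 m/s) or (height (world z) of jar_l below 0.02 m and linear speed of jar_l above 0.6 m/s) or (height (world z) of jar_m below 0.02 m and linear speed of jar_m above 0.6 m/s) or (height (world z) of jar_s below 0.02 m and linear speed of jar_s above 0.6 m/s)).
It also fails if it takes over 99 s, if anything falls off the work surface, if the arm or the gripper's body presses on something with over 40 N, if the wrist force passes 120 N, or if a joint passes its speed limit or range.

## Working session

There is one attempt and no reset: what is moved stays moved. The work goes in short steps, Python scripts to look and compute and a shell command to move; the robot and the scene stay as the last step left them, time stands still between calls to the robot, and variables do not carry over. Pictures are saved under pics/ and viewed, and the job is handed in when it is done.

```bash
ls; mkdir -p pics
python3 - <<'E'
from cell import *
import cv2
s=state();print(s)
for n in ("top","side","wrist"):
    cv2.imwrite(f"pics/{n}0.png",snapshot(n)); print(n,camera_model(n))
E
```

```text
pics
{'time': 0.0, 'joint_pos': array([66.90897871, 23.59897644, -0.72891775, 91.50318289,  0.32126738,
       64.98946026, -4.70923925]), 'qd': array([-0.0723408 ,  0.03703727, -0.01520261,  0.02381012,  0.04604741,
        0.09962722,  0.01646052]), 'tau': array([ 1.09331559e-04, -5.87939358e+01,  6.41766172e-01, -2.91080993e+01,
       -5.37096884e-02,  1.80583354e-02,  9.95672008e-05]), 'position': array([ 0.20517271, -0.58983957,  0.22182652]), 'tcp_rot': array([[ 9.44456493e-01,  3.28635893e-01, -6.19296441e-04],
       [ 3.28636457e-01, -9.44455408e-01,  1.43548329e-03],
       [-1.13146540e-04, -1.55927490e-03, -9.99998778e-01]]), 'wrist_force': array([-0.48901294, -0.14672906,  0.03096276]), 'torque': array([0.00874736, 0.08403469, 0.02663281]), 'opening': 0.0880897898298691}
top {'fx': 406.36637860266563, 'fy': 406.36637860266563, 'cx': 254.04706497515107, 'cy': 195.65100455464838, 'T': array([[-0.02818439,  0.99749845, -0.06482654,  0.45268982],
       [-0.99955805, -0.02873708, -0.00760883, -0.01969662],
       [-0.00945272,  0.06458344,  0.99786754,  1.32358686],
       
[... 175 characters left out ...]
[ 0.97491858,  0.09291092, -0.20224077,  0.30188605],
       [-0.22107117,  0.50925964, -0.83173442, -0.93780344],
       [ 0.02571585,  0.85558294,  0.51702661,  0.62245225],
       [ 0.        ,  0.        ,  0.        ,  1.        ]])}
wrist {'fx': 298.09392627687066, 'fy': 298.09392627687066, 'cx': 256.12396637316004, 'cy': 188.64969187754915, 'mount': array([[ 1.10330090e-03,  9.54062432e-01,  2.99605838e-01,
         8.26973439e-02],
       [ 9.99999383e-01, -1.01381667e-03, -4.54116049e-04,
         1.28594090e-04],
       [-1.29509670e-04,  2.99606154e-01, -9.54062962e-01,
        -1.60808557e-01],
       [ 0.00000000e+00,  0.00000000e+00,  0.00000000e+00,
         1.00000000e+00]])}
```

View pics/top0.png

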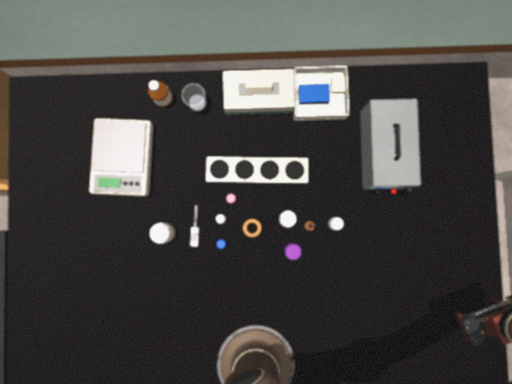

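View pics/side0.png

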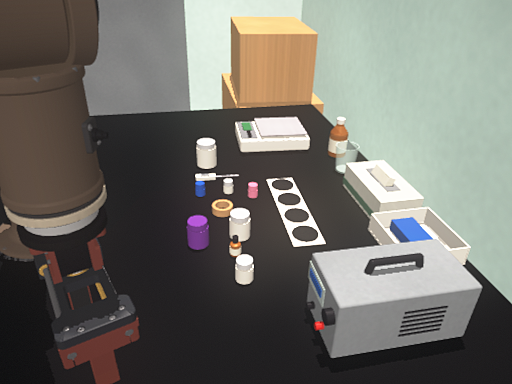

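View pics/wrist0.png

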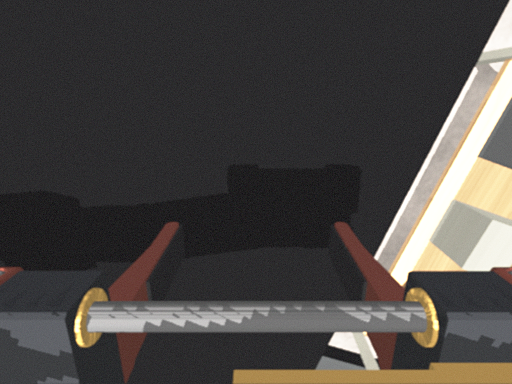

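```bash
python3 - <<'E'
import cell;print(dir(cell))
E
python3 -c "
import cell;print([ (k,v) for k,v in vars(cell).items() if 'pinch' in k])"
```

```text
['MotionError', '__builtins__', '__cached__', '__doc__', '__file__', '__loader__', '__name__', '__package__', '__spec__', 'camera_model', 'pinch_z', 'sign_off', 'snapshot', 'state']
[('pinch_z', 0.0187)]
```

Balance (120,157 in top) is on the left (+y), so xl→pad_a, l→b, m→c, s→d. White candidates in the top view are xl (162,233), l (288,219), m (336,224) and s (220,219). The look-alikes are pink (231,198), blue (221,244) and purple (293,252). I'll confirm with crops and measure.

```bash
cat > h.py <<'E'
import numpy as np, cv2
from cell import *
def pose(s=None):
    s=s or state(); T=np.eye(4); T[:3,:3]=s["tcp_rot"]; T[:3,3]=s["position"]; return T
def camT(n,s=None):
    m=camera_model(n)
    return m, (m["T"] if "T" in m else pose(s)@m["mount"])
def ray(m,T,u,v):
    d=np.array([(u-m["cx"])/m["fx"],-(v-m["cy"])/m["fy"],-1.]); return T[:3,3],T[:3,:3]@d
def onz(m,T,u,v,z):
    o,d=ray(m,T,u,v); return o+d*(z-o[2])/d[2]
def tri(rays):
    A=np.zeros((3,3));b=np.zeros(3)
    for o,d in rays:
        d=d/np.linalg.norm(d);P=np.eye(3)-np.outer(d,d);A+=P;b+=P@o
    p=np.linalg.solve(A,b); return p,[np.linalg.norm((np.eye(3)-np.outer(d,d)/(d@d))@(p-o)) for o,d in rays]
def proj(m,T,p):
    q=T[:3,:3].T@(np.asarray(p)-T[:3,3]); return m["cx"]+m["fx"]*q[0]/-q[2], m["cy"]-m["fy"]*q[1]/-q[2]
E
python3 - <<'E'
from h import *
im=cv2.imread("pics/top0.png"); m,T=camT("top")
c=im[140:270,140:360]; cv2.imwrite("pics/crop0.png",cv2.resize(c,None,fx=3.6,fy=3.6,interpolation=cv2.INTER_CUBIC))
hsv=cv2.cvtColor(im,cv2.COLOR_BGR2HSV)
w=((hsv[...,2]>110)&(hsv[...,1]<60)).astype(np.uint8)
cs,_=cv2.findContours(w,cv2.RETR_CCOMP,cv2.CHAIN_APPROX_NONE)
for k in cs:
    M=cv2.moments(k)
    if M["m00"]<30: continue
    u,v=M["m10"]/M["m00"],M["m01"]/M["m00"]
    if 140<u<360 and 140<v<270: print(round(u,1),round(v,1),M["m00"],cv2.boundingRect(k),onz(m,T,u,v,0.008).round(4),onz(m,T,u,v,0.05)[:2].round(4))
s=cv2.imread("pics/side0.png")[130:300,180:330]; cv2.imwrite("pics/crops0.png",cv2.resize(s,None,fx=3.5,fy=3.5,interpolation=cv2.INTER_CUBIC))
E
```

```text
160.6 232.6 383.0 (149, 222, 25, 22) [0.4272 0.2958 0.008 ] [0.428  0.2857]
336.0 223.2 149.0 (329, 217, 15, 14) [ 0.4416 -0.2712  0.008 ] [ 0.442  -0.2631]
220.1 218.5 71.0 (215, 214, 11, 10) [0.4673 0.1023 0.008 ] [0.4669 0.0984]
287.5 218.5 230.0 (279, 210, 18, 18) [ 0.4612 -0.1156  0.008 ] [ 0.461  -0.1126]
194.3 231.0 206.0 (190, 205, 9, 42) [0.4292 0.1866 0.008 ] [0.4299 0.18  ]
256.7 169.3 2586.0 (205, 156, 104, 28) [ 0.6239 -0.0207  0.008 ] [ 0.6184 -0.0207]
294.2 169.8 263.5 (285, 160, 19, 20) [ 0.6188 -0.1427  0.008 ] [ 0.6135 -0.1388]
269.1 169.5 263.5 (260, 160, 19, 20) [ 0.6222 -0.0611  0.008 ] [ 0.6168 -0.0598]
244.0 169.0 264.0 (235, 160, 19, 19) [0.6261 0.0206 0.008 ] [0.6206 0.0193]
219.0 168.8 265.5 (210, 159, 19, 20) [0.6291 0.102  0.008 ] [0.6235 0.0981]
```

View pics/crop0.png

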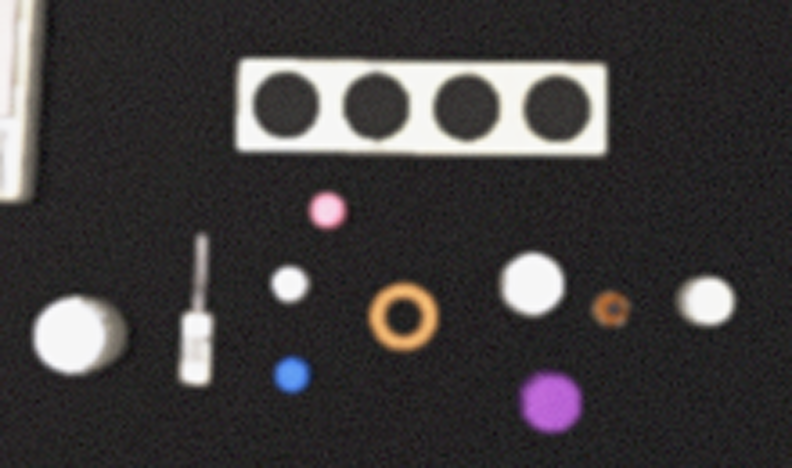

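View pics/crops0.png

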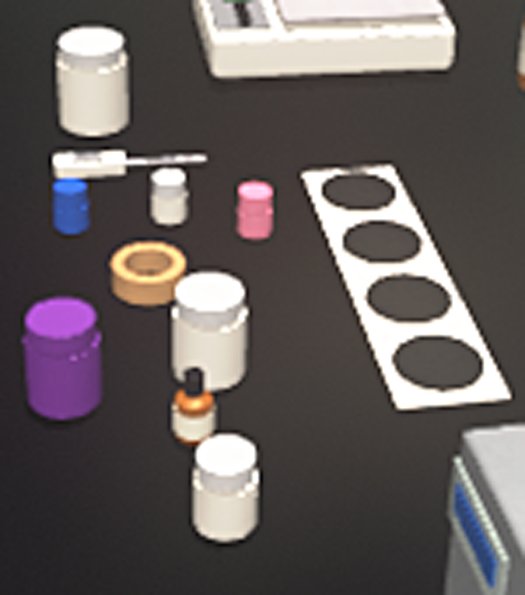

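The crops confirm four white jars of clearly different sizes. Now I'll triangulate the lid tops and pads across top and side.

```bash
cat > meas.py <<'E'
from h import *
def blobs(im,mask,box,amin=15):
    w=mask.astype(np.uint8); u0,v0,u1,v1=box; z=np.zeros_like(w); z[v0:v1,u0:u1]=w[v0:v1,u0:u1]
    cs,_=cv2.findContours(z,cv2.RETR_CCOMP,cv2.CHAIN_APPROX_NONE); out=[]
    for k in cs:
        M=cv2.moments(k)
        if M["m00"]>=amin: out.append((round(M["m10"]/M["m00"],1),round(M["m01"]/M["m00"],1),M["m00"],cv2.boundingRect(k)))
    return out
E
python3 - <<'E'
from meas import *
t=cv2.imread("pics/top0.png"); s=cv2.imread("pics/side0.png")
gt=t.min(2); gs=s.min(2)
for th in (200,225,240):
    print("top",th,[b for b in blobs(t,gt>th,(140,200,360,270))])
for th in (225,240,250):
    print("side",th,[b for b in blobs(s,gs>th,(180,130,265,300),8)])
print("sidepads",blobs(s,gs<120,(265,178,325,245),100))
E
```

```text
top 200 [(194.0, 236.1, 98.0, (191, 227, 7, 19)), (159.1, 232.7, 267.5, (150, 223, 19, 20)), (336.5, 223.1, 95.0, (331, 218, 12, 11)), (219.9, 218.5, 45.0, (216, 215, 9, 8)), (287.7, 218.3, 174.0, (280, 211, 16, 16))]
top 225 [(193.6, 242.4, 22.5, (191, 240, 6, 6)), (194.3, 230.5, 23.5, (192, 228, 6, 9)), (159.1, 232.8, 240.0, (150, 224, 19, 19)), (336.6, 223.2, 82.0, (331, 218, 12, 11)), (220.0, 218.5, 34.5, (217, 215, 7, 8)), (287.7, 218.3, 159.0, (281, 211, 15, 16))]
top 240 [(194.0, 230.0, 16.0, (192, 228, 5, 5)), (158.8, 232.8, 214.5, (151, 224, 17, 18)), (336.8, 223.3, 63.5, (332, 219, 10, 10)), (219.9, 218.2, 27.0, (217, 215, 7, 7)), (287.8, 218.4, 132.5, (281, 212, 14, 14))]
side 225 [(244.1, 259.8, 128.0, (236, 255, 17, 11)), (239.3, 213.1, 143.0, (230, 208, 20, 11)), (227.8, 180.4, 20.5, (224, 179, 9, 4)), (205.7, 175.4, 38.0, (195, 173, 27, 5)), (205.6, 141.5, 89.5, (197, 138, 18, 8)), (262.3, 132.0, 14.5, (260, 130, 5, 6)), (251.4, 138.2, 85.0, (237, 130, 28, 13))]
side 240 [(244.2, 259.7, 124.0, (236, 255, 17, 11)), (239.4, 213.1, 139.0, (230, 208, 20, 11)), (227.9, 180.4, 19.5, (224, 179, 9, 4)), (212.1, 175.0, 12.5, (209, 174, 13, 3)), (199.2, 175.7, 17.0, (195, 174, 13, 4)), (205.5, 141.7, 80.0, (197, 139, 18, 7)), (252.7, 138.2, 60.0, (240, 130, 25, 12))]
side 250 [(244.1, 259.6, 120.0, (236, 255, 17, 11)), (239.5, 213.1, 128.0, (230, 209, 20, 10)), (227.7, 180.3, 17.5, (224, 179, 9, 4)), (212.4, 175.0, 10.5, (209, 174, 7, 3)), (198.2, 175.7, 11.0, (196, 174, 10, 4)), (205.5, 141.5, 74.0, (197, 139, 18, 7)), (253.8, 137.7, 40.5, (241, 130, 24, 12))]
sidepads [(304.8, 233.2, 283.0, (292, 226, 26, 16)), (296.4, 214.9, 226.5, (285, 208, 24, 14)), (288.7, 198.7, 187.5, (278, 193, 22, 12)), (282.1, 184.4, 152.0, (272, 179, 21, 11)), (313.6, 198.1, 938.5, (293, 178, 32, 62)), (273.8, 222.4, 853.5, (265, 178, 27, 67))]
```

Run:
```python
from meas import *
mt,Tt=camT("top"); ms,Ts=camT("side")
P={"xl":((159.1,232.8),(205.6,141.6),.08),"l":((287.7,218.3),(239.3,213.1),.066),"m":((336.6,223.1),(244.1,259.8),.052),"s":((219.9,218.5),(227.8,180.4),.038),
"a":((219,168.8),(282.1,184.4),.008),"b":((244,169),(288.7,198.7),.008),"c":((269.1,169.5),(296.4,214.9),.008),"d":((294.2,169.8),(304.8,233.2),.008)}
for k,(a,b,z) in P.items():
    p,r=tri([ray(mt,Tt,*a),ray(ms,Ts,*b)]); print(k,p.round(4),np.round(r,4),"top@z",onz(mt,Tt,*a,z)[:2].round(4),"side@z",onz(ms,Ts,*b,z)[:2].round(4))
```

```text
xl [0.4279 0.2834 0.0784] [0.0002 0.0002] top@z [0.4281 0.283 ] side@z [0.4273 0.2798]
l [ 0.4609 -0.1121  0.0637] [0.0005 0.0005] top@z [ 0.4613 -0.112 ] side@z [ 0.4597 -0.1154]
m [ 0.4419 -0.2654  0.0486] [0.0003 0.0003] top@z [ 0.4422 -0.2647] side@z [ 0.4408 -0.2693]
s [0.4672 0.1002 0.0359] [0.0002 0.0002] top@z [0.467  0.1001] side@z [0.4668 0.0964]
a [0.6299 0.1023 0.0051] [0.0004 0.0004] top@z [0.6292 0.1021] side@z [0.6288 0.0975]
b [0.6265 0.0207 0.0052] [0.0001 0.0001] top@z [0.6261 0.0206] side@z [0.6251 0.0163]
c [ 0.623  -0.0613  0.005 ] [0.0005 0.0005] top@z [ 0.6221 -0.0611] side@z [ 0.622  -0.0656]
d [ 0.6194 -0.1431  0.0048] [0.0004 0.0004] top@z [ 0.6187 -0.1427] side@z [ 0.6181 -0.1472]
```

```bash
python3 -m inch '[0,0,-1.236,0.33,-0.229,0,1, 0,0,-1.236,0.33,-0.229,0,1, 0,0,-1.236,0.33,-0.229,0,1, 0,0,-1.236,0.33,-0.229,0,1, 0,0,-1.236,0.33,-0.229,0,1, 0,0,-1.236,0.33,-0.229,0,1, 0,0,-1.236,0.33,-0.229,0,1, 0,0,-1.236,0.33,-0.229,0,1, 0,0,-1.236,0.33,-0.229,0,1, 0,0,-1.236,0.33,-0.229,0,1]' 20
python3 - <<'E'
from h import *
s=state();print(s["time"],s["position"],s["tcp_rot"].round(4).tolist(),s["joint_pos"].round(1),s["wrist_force"])
m,T=camT("wrist",s); im=snapshot("wrist"); cv2.imwrite("pics/w1.png",im); np.save("w1.npy",T)
print(proj(m,T,[.442,-.265,.052]),proj(m,T,s["position"]))
E
```

```text
time: 1.15
position: [0.4425, -0.2641, 0.2225]
tcp_rot: [[-0.004, 1.0, -0.0], [1.0, 0.004, 0.0], [0.0, -0.0, -1.0]]
wrist_force: [-0.7, -0.7, -0.3]
opening: 0.088
1.15 [ 0.44246176 -0.26413095  0.22249854] [[-0.0037, 1.0, -0.0002], [1.0, 0.0037, 0.0003], [0.0003, -0.0002, -1.0]] [ 45.7  14.7 -24.2 105.3   6.8  61.4  19.2] [-0.65185882 -0.7069723  -0.31438856]
(np.float64(255.61381406500936), np.float64(171.4823770133045)) (np.float64(255.90708307453488), np.float64(239.82628465242936))
```

View pics/w1.png

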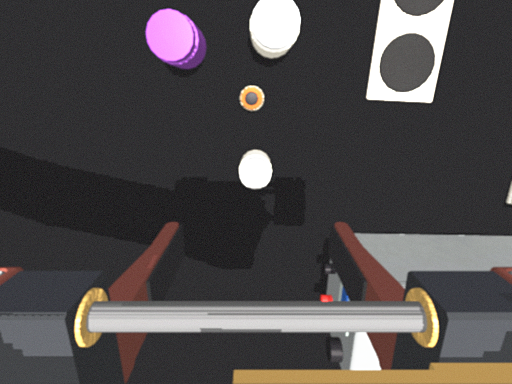

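The wrist view shows jar m's lid at about (255,169), close to the predicted (255.6,171.5). The dropper bottle is at (252,98), jar l at (275,25), purple at (175,40) and pad_d at (408,62).

Run:
```python
from meas import *
T=np.load("w1.npy"); m=camera_model("wrist"); im=cv2.imread("pics/w1.png"); g=im.min(2)
for th in (100,150,200,225,245): print(th,[ (b,onz(m,T,b[0],b[1],.052)[:2].round(4)) for b in blobs(im,g>th,(225,130,290,200))])
for b in blobs(im,g>220,(235,0,310,70)): print("l",b,onz(m,T,b[0],b[1],.066)[:2].round(4))
for b in blobs(im,g<100,(370,20,440,100),800): print("pad",b,onz(m,T,b[0],b[1],.008)[:2].round(4))
cv2.imwrite("pics/w1c.png",cv2.resize(im[130:210,205:305],None,fx=6,fy=6))
```

```text
100 [((255.0, 169.1, 1049.5, (238, 149, 35, 40)), array([ 0.4413, -0.2622]))]
150 [((255.0, 169.3, 1002.5, (239, 150, 34, 39)), array([ 0.4413, -0.2624]))]
200 [((255.0, 169.4, 955.5, (239, 150, 33, 38)), array([ 0.4413, -0.2626]))]
225 [((255.0, 169.5, 930.0, (239, 150, 33, 38)), array([ 0.4413, -0.2627]))]
245 [((254.9, 170.7, 857.0, (239, 154, 33, 34)), array([ 0.4412, -0.2641]))]
l (275.0, 24.2, 2133.0, (250, 0, 51, 52)) [ 0.4598 -0.1172]
pad (406.6, 62.3, 2346.5, (380, 34, 54, 58)) [ 0.6173 -0.1443]
```

View pics/w1c.png

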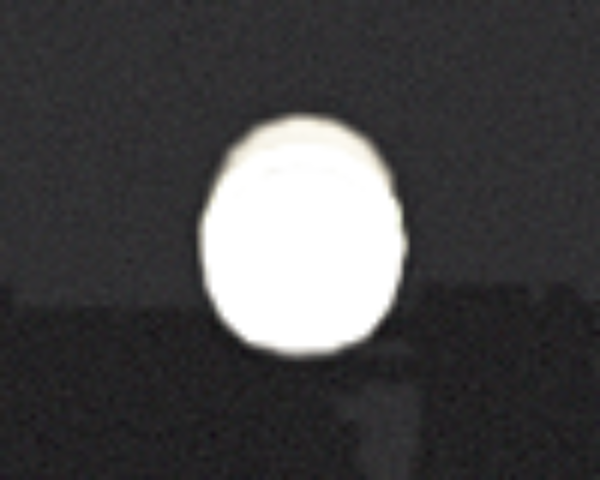

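```bash
python3 -m inch '[0,0,0,0,-0.0015,0.05,0.5, 0,0,0,0,-0.0015,0.1,0.5, 0,0,0,0,-0.0015,0.15,0.5, 0,0,0,0,-0.0015,0.18,0.5, 0,0,0,0,-0.0015,0.2,0.5, 0,0,0,0,-0.0015,0.21,0.5, 0,0,0,0,-0.0015,0.2155,0.5, 0,0,0,0,-0.0015,0.2155,0.5, 0,0,0,0,-0.0015,0.2155,-0.3, 0,0,0,0,-0.0015,0.2155,-0.3]' 20
python3 -m inch '[0,0,0,0,0,0,-1, 0,0,0,0,0,0,-1, 0,0,0,0,0,0,-1, 0,0,0,0,0,0,-1]' 20
```

```text
time: 2.2
position: [0.4409, -0.2661, 0.0082]
tcp_rot: [[0.0, 1.0, 0.002], [1.0, -0.0, -0.001], [-0.001, 0.002, -1.0]]
wrist_force: [0.4, -0.7, 0.2]
opening: 0.0533
time: 2.6
position: [0.4407, -0.2658, 0.0077]
tcp_rot: [[0.0, 1.0, 0.001], [1.0, -0.0, -0.001], [-0.001, 0.001, -1.0]]
wrist_force: [-1.3, 0.4, 6.1]
opening: 0.0388
```

```bash
python3 -m inch '[0,0,0,0,0,-0.03,-1, 0,0,0,0,0,-0.07,-1, 0,0,0,0.02,0.018,-0.1,-1, 0,0,0,0.05,0.045,-0.12,-1, 0,0,0,0.08,0.072,-0.12,-1, 0,0,0,0.11,0.1,-0.12,-1, 0,0,0,0.14,0.126,-0.12,-1, 0,0,0,0.17,0.153,-0.12,-1, 0,0,0,0.195,0.173,-0.12,-1, 0,0,0,0.204,0.181,-0.12,-1]' 20
python3 -m inch '[0,0,0,0,0,0,-1, 0,0,0,0,0,0,-1]' 20
python3 - <<'E'
from h import *
s=state();print(s["position"],s["tcp_rot"].round(4).tolist(),s["wrist_force"])
m,T=camT("wrist",s); cv2.imwrite("pics/w2.png",snapshot("wrist")); np.save("w2.npy",T)
E
```

```text
time: 3.6
position: [0.6226, -0.0574, 0.1269]
tcp_rot: [[-0.004, 1.0, 0.0], [1.0, 0.004, 0.002], [0.002, 0.0, -1.0]]
wrist_force: [0.3, 0.4, -1.1]
opening: 0.0388
time: 3.8
position: [0.6203, -0.0631, 0.1267]
tcp_rot: [[0.001, 1.0, -0.001], [1.0, -0.001, -0.001], [-0.001, -0.001, -1.0]]
wrist_force: [0.3, -0.3, -1.0]
opening: 0.0386
[ 0.62031231 -0.06307137  0.12665334] [[0.0009, 1.0, -0.0014], [1.0, -0.0009, -0.001], [-0.001, -0.0014, -1.0]] [ 0.32610573 -0.31971414 -0.99386113]
```

View pics/w2.png

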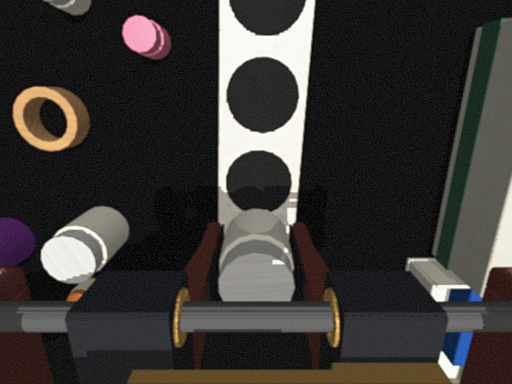

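The jar is held at the bottom centre. Pads are visible at (262,95) and partly occluded at (258,182). Measuring them.

```bash
cat > pad.py <<'E'
from meas import *
def padfit(im,m,T,box,z=.008):
    g=im.max(2); out=[]
    for b in blobs(im,g<110,box,600): out.append((b,onz(m,T,b[0],b[1],z)[:2].round(4)))
    return out
E
python3 - <<'E'
from pad import *
T=np.load("w2.npy"); m=camera_model("wrist"); im=cv2.imread("pics/w2.png")
for r in padfit(im,m,T,(222,45,302,145)): print(r)
# pad near jar: circle through rim pts
g=im.max(2)
pts=[]
for v in range(155,205,4):
    row=g[v,222:298]; idx=np.where(row<110)[0]
    if len(idx): pts+= [onz(m,T,222+idx[0]-.5,v,.008)[:2],onz(m,T,222+idx[-1]+.5,v,.008)[:2]]
P=np.array(pts); A=np.c_[2*P,np.ones(len(P))]; x=np.linalg.lstsq(A,(P**2).sum(1),rcond=None)[0]; print(x[:2],np.sqrt(x[2]+x[:2]@x[:2]))
for p in [(.6291,.1021),(.6261,.0206),(.6221,-.0612)]: print(proj(m,T,[*p,.008]))
E
```

```text
((262.3, 94.3, 4080.5, (227, 57, 72, 76)), array([0.6258, 0.02  ]))
[ 0.62322755 -0.0645759 ] 0.03282826381982416
(np.float64(267.04119073302525), np.float64(-11.95190455162168))
(np.float64(262.6551580764278), np.float64(93.57519217056428))
(np.float64(257.98278407745386), np.float64(181.59706450154755))
```

```bash
python3 -m inch '[0,0,0,0,0.002,0.03,-1, 0,0,0,0,0.002,0.06,-1, 0,0,0,0,0.002,0.08,-1, 0,0,0,0,0.002,0.095,-1, 0,0,0,0,0.002,0.104,-1, 0,0,0,0,0.002,0.107,-1, 0,0,0,0,0.002,0.109,-1, 0,0,0,0,0.002,0.11,-1, 0,0,0,0,0.002,0.11,-1, 0,0,0,0,0.002,0.11,-1]' 20
```

```text
time: 4.85
position: [0.6237, -0.0616, 0.0178]
tcp_rot: [[-0.0, 1.0, 0.001], [1.0, 0.0, -0.0], [-0.0, 0.001, -1.0]]
wrist_force: [0.3, 0.1, -1.5]
opening: 0.0386
```

```bash
python3 -m inch '[0,0,0,0,0,0.001,-1, 0,0,0,0,0,0.002,-1, 0,0,0,0,0,0.0025,-1, 0,0,0,0,0,0.0025,-1]' 20
```

```text
time: 5.25
position: [0.6235, -0.0616, 0.0158]
tcp_rot: [[0.0, 1.0, 0.001], [1.0, -0.0, -0.0], [-0.0, 0.001, -1.0]]
wrist_force: [-2.9, 0.5, 8.3]
opening: 0.0389
```

```bash
python3 -m inch '[0,0,0,0,0,0,0, 0,0,0,0,0,0,0.4, 0,0,0,0,0,0,0.4, 0,0,0,0,0,0,0.4, 0,0,0,0,0,-0.03,0.4, 0,0,0,0,0,-0.07,0.4, 0,0,0,0,0,-0.11,1, 0,0,0,-0.017,-0.054,-0.15,1, 0,0,0,-0.035,-0.11,-0.19,1, 0,0,0,-0.052,-0.1635,-0.2,1]' 20
python3 -m inch '[0,0,0,0,0,0,1, 0,0,0,0,0,0,1]' 20
python3 - <<'E'
from meas import *
s=state();print(s["position"],s["tcp_rot"].round(4).tolist())
m,T=camT("wrist",s); im=snapshot("wrist"); cv2.imwrite("pics/w3.png",im); np.save("w3.npy",T)
g=im.min(2);print(proj(m,T,[.461,-.1125,.066]))
for th in (150,225,245): print(th,[ (b,onz(m,T,b[0],b[1],.066)[:2].round(4)) for b in blobs(im,g>th,(200,110,320,230),300)])
E
```

```text
time: 6.25
position: [0.5001, -0.1007, 0.2008]
tcp_rot: [[-0.001, 1.0, 0.003], [1.0, 0.001, -0.0], [-0.0, 0.003, -1.0]]
wrist_force: [0.0, -0.9, 0.6]
opening: 0.0869
time: 6.45
position: [0.5003, -0.1014, 0.1999]
tcp_rot: [[0.002, 1.0, 0.002], [1.0, -0.002, -0.001], [-0.001, 0.002, -1.0]]
wrist_force: [0.8, 0.1, -0.5]
opening: 0.0878
[ 0.5002895  -0.10141813  0.19993936] [[0.0015, 1.0, 0.002], [1.0, -0.0015, -0.0013], [-0.0013, 0.002, -1.0]]
(np.float64(217.8446704885499), np.float64(189.50703607315836))
150 [((219.9, 178.5, 916.0, (200, 164, 43, 27)), array([ 0.4636, -0.1007]))]
225 [((217.8, 180.9, 578.0, (200, 170, 39, 20)), array([ 0.4613, -0.1032]))]
245 []
```

View pics/w3.png

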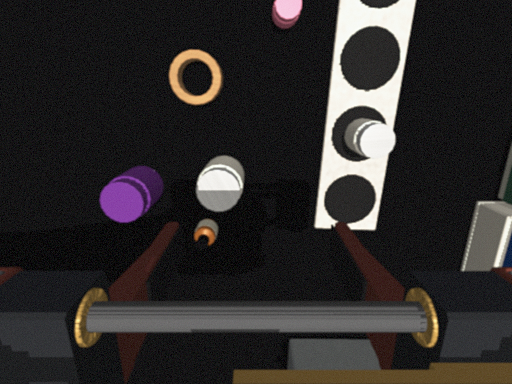

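Jar m stands upright on pad_c (372,138). The arm stopped short of jar l, whose lid is at (220,187) and half in shadow. Moving over it and remeasuring.

```bash
python3 -m inch '[0,0,0,-0.011,-0.0395,0,1, 0,0,0,-0.011,-0.0395,0,1, 0,0,0,-0.011,-0.0395,0,1, 0,0,0,-0.011,-0.0395,0,1]' 20
python3 - <<'E'
from meas import *
s=state();print(s["position"],s["tcp_rot"].round(4).tolist())
m,T=camT("wrist",s); im=snapshot("wrist"); cv2.imwrite("pics/w4.png",im); np.save("w4.npy",T)
g=im.min(2);print(proj(m,T,[.461,-.1125,.066]))
for th in (90,130,225,245): print(th,[ (b,onz(m,T,b[0],b[1],.066)[:2].round(4)) for b in blobs(im,g>th,(200,110,320,230),300)])
cv2.imwrite("pics/w4c.png",cv2.resize(im[120:240,180:330],None,fx=5,fy=5))
E
```

```text
time: 6.9
position: [0.4622, -0.111, 0.1987]
tcp_rot: [[-0.001, 1.0, 0.0], [1.0, 0.001, 0.001], [0.001, 0.0, -1.0]]
wrist_force: [0.2, 1.1, 0.5]
opening: 0.0879
[ 0.46217426 -0.11098151  0.19872719] [[-0.0011, 1.0, 0.0004], [1.0, 0.0011, 0.0008], [0.0008, 0.0004, -1.0]]
(np.float64(254.7863245163604), np.float64(181.1843321234017))
90 [((254.4, 176.1, 1940.0, (231, 149, 48, 54)), array([ 0.4606, -0.1071]))]
130 [((254.4, 178.3, 1678.5, (232, 150, 46, 53)), array([ 0.4606, -0.1094]))]
225 [((254.4, 177.4, 1008.5, (233, 161, 44, 30)), array([ 0.4606, -0.1085]))]
245 []
```

View pics/w4c.png

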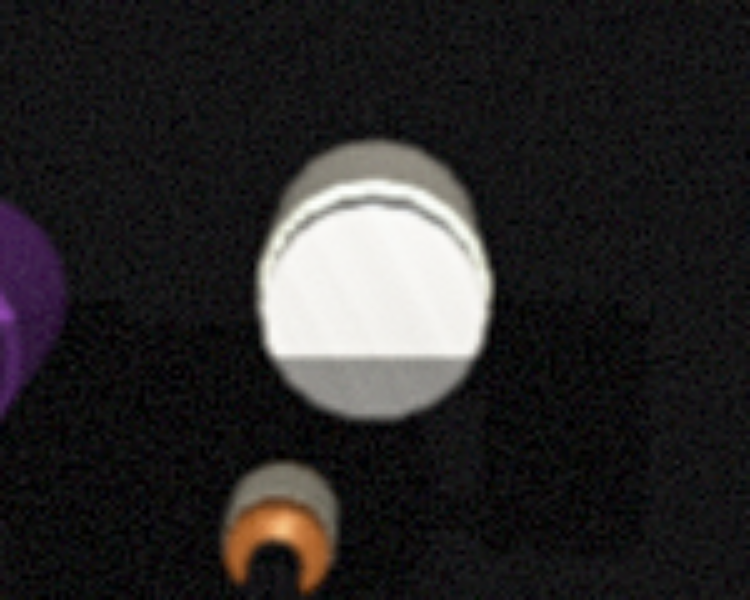

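```bash
python3 -m inch '[0,0,0,-0.002,-0.001,0.04,1, 0,0,0,-0.002,-0.001,0.08,1, 0,0,0,-0.002,-0.001,0.12,1, 0,0,0,-0.002,-0.001,0.15,1, 0,0,0,-0.002,-0.001,0.17,0.6, 0,0,0,-0.002,-0.001,0.18,0.6, 0,0,0,-0.002,-0.001,0.183,0.6, 0,0,0,-0.002,-0.001,0.183,0.3, 0,0,0,-0.002,-0.001,0.183,-0.1, 0,0,0,-0.002,-0.001,0.183,-1]' 25
python3 -m inch '[0,0,0,0,0,0,-1, 0,0,0,0,0,0,-1, 0,0,0,0,0,0,-1]' 25
```

```text
time: 7.95
position: [0.4606, -0.1139, 0.017]
tcp_rot: [[0.0, 1.0, 0.002], [1.0, -0.0, -0.001], [-0.001, 0.002, -1.0]]
wrist_force: [-0.7, -0.4, 2.2]
opening: 0.0495
time: 8.25
position: [0.4606, -0.1139, 0.017]
tcp_rot: [[0.0, 1.0, 0.002], [1.0, -0.0, -0.001], [-0.001, 0.002, -1.0]]
wrist_force: [-0.4, -0.4, 7.0]
opening: 0.0499
```

```bash
python3 -m inch '[0,0,0,0,0,-0.025,-1, 0,0,0,0,0,-0.06,-1, 0,0,0,0,0,-0.095,-1, 0,0,0,0.022,0.028,-0.12,-1, 0,0,0,0.045,0.056,-0.12,-1, 0,0,0,0.068,0.084,-0.12,-1, 0,0,0,0.09,0.112,-0.12,-1, 0,0,0,0.112,0.139,-0.12,-1, 0,0,0,0.128,0.158,-0.12,-1, 0,0,0,0.134,0.1655,-0.12,-1]' 25
python3 -m inch '[0,0,0,0,0,0,-1, 0,0,0,0,0,0,-1]' 25
python3 - <<'E'
from pad import *
s=state();print(s["position"],s["wrist_force"])
m,T=camT("wrist",s); im=snapshot("wrist"); cv2.imwrite("pics/w5.png",im); np.save("w5.npy",T)
for p in [(.6291,.1021),(.6261,.0203)]: print(proj(m,T,[*p,.008]))
for r in padfit(im,m,T,(222,45,302,145)): print(r)
E
```

```text
time: 9.25
position: [0.6264, 0.0228, 0.1357]
tcp_rot: [[-0.002, 1.0, 0.0], [1.0, 0.002, 0.001], [0.001, 0.0, -1.0]]
wrist_force: [0.2, -0.5, -2.5]
opening: 0.0497
time: 9.45
position: [0.6243, 0.0191, 0.1357]
tcp_rot: [[0.001, 1.0, -0.001], [1.0, -0.001, -0.001], [-0.001, -0.001, -1.0]]
wrist_force: [0.1, -0.1, -1.5]
opening: 0.0501
[0.62430812 0.01910984 0.1356777 ] [ 0.12723282 -0.13358316 -1.47154531]
(np.float64(261.37945689227365), np.float64(94.39361447961151))
(np.float64(257.9288409178944), np.float64(179.7581251076378))
((261.7, 94.6, 3800.0, (228, 59, 69, 72)), array([0.6294, 0.1019]))
```

View pics/w5.png

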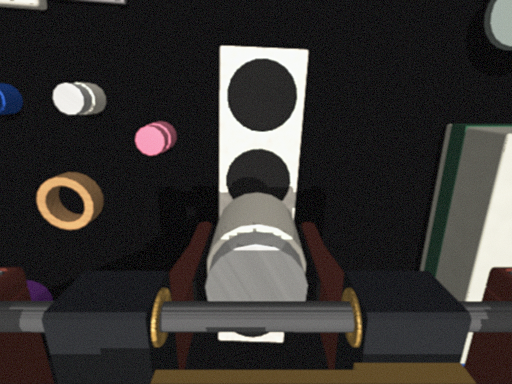

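```bash
python3 -m inch '[0,0,0,0.001,0.002,0.03,-1, 0,0,0,0.001,0.002,0.06,-1, 0,0,0,0.001,0.002,0.08,-1, 0,0,0,0.001,0.002,0.095,-1, 0,0,0,0.001,0.002,0.104,-1, 0,0,0,0.001,0.002,0.107,-1, 0,0,0,0.001,0.002,0.109,-1, 0,0,0,0.001,0.002,0.11,-1, 0,0,0,0.001,0.002,0.111,-1, 0,0,0,0.001,0.002,0.1115,-1]' 25
```

```text
time: 10.5
position: [0.6277, 0.0214, 0.025]
tcp_rot: [[-0.0, 1.0, 0.001], [1.0, 0.0, -0.0], [-0.0, 0.001, -1.0]]
wrist_force: [-2.6, -0.1, 5.7]
opening: 0.0495
```

```bash
python3 -m inch '[0,0,0,0,0,0,0.2, 0,0,0,0,0,0,0.7, 0,0,0,0,0,0,0.7, 0,0,0,0,0,0,0.7, 0,0,0,0,0,-0.03,0.7, 0,0,0,0,0,-0.07,0.7, 0,0,0,0,0,-0.11,0.7, 0,0,0,0,0,-0.15,0.7, 0,0,0,0.02,-0.04,-0.17,0.5, 0,0,0,0.04,-0.08,-0.175,0.5]' 20
python3 -m inch '[0,0,0,0.038,-0.08,0,0.2, 0,0,0,0.038,-0.08,0,0.2, 0,0,0,0.038,-0.08,0,0.2, 0,0,0,0.038,-0.08,0,0.2]' 20
python3 - <<'E'
from meas import *
s=state();print(s["position"],s["tcp_rot"].round(4).tolist())
m,T=camT("wrist",s); im=snapshot("wrist"); cv2.imwrite("pics/w6.png",im); np.save("w6.npy",T)
g=im.min(2);print(proj(m,T,[.467,.0997,.038]))
for th in (90,130,225,245): print(th,[ (b,onz(m,T,b[0],b[1],.038)[:2].round(4)) for b in blobs(im,g>th,(200,110,320,230),50)])
E
```

```text
time: 11.5
position: [0.5482, 0.0619, 0.2021]
tcp_rot: [[0.002, 1.0, 0.005], [1.0, -0.002, 0.001], [0.001, 0.005, -1.0]]
wrist_force: [0.1, 2.2, -0.1]
opening: 0.0661
time: 11.9
position: [0.4675, 0.0994, 0.2001]
tcp_rot: [[-0.001, 1.0, 0.002], [1.0, 0.001, -0.001], [-0.001, 0.002, -1.0]]
wrist_force: [0.3, -0.3, 0.5]
opening: 0.0525
[0.46745859 0.09938434 0.20014599] [[-0.001, 1.0, 0.0016], [1.0, 0.0011, -0.0007], [-0.0007, 0.0016, -1.0]]
(np.float64(255.34302869069495), np.float64(172.1479591307208))
90 [((231.1, 225.2, 214.5, (215, 220, 34, 10)), array([0.4385, 0.0351])), ((308.3, 197.0, 551.5, (296, 182, 24, 31)), array([0.5277, 0.0705])), ((255.5, 169.2, 603.0, (243, 154, 26, 31)), array([0.4672, 0.1031]))]
130 [((309.4, 198.2, 441.5, (298, 184, 22, 28)), array([0.5291, 0.069 ])), ((255.6, 169.3, 568.0, (243, 154, 26, 31)), array([0.4673, 0.103 ]))]
225 [((255.6, 169.7, 506.0, (244, 156, 24, 28)), array([0.4673, 0.1025]))]
245 [((255.6, 170.2, 478.0, (244, 157, 24, 27)), array([0.4673, 0.1019]))]
```

View pics/w6.png

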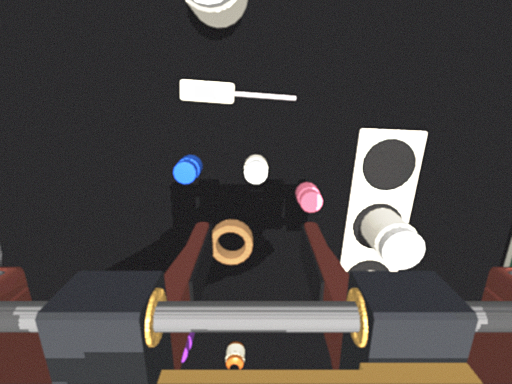

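```bash
python3 -m inch '[0,0,0,0.0005,0,0.04,0.2, 0,0,0,0.0005,0,0.08,0.2, 0,0,0,0.0005,0,0.12,0.2, 0,0,0,0.0005,0,0.15,0.2, 0,0,0,0.0005,0,0.175,0.2, 0,0,0,0.0005,0,0.188,0.2, 0,0,0,0.0005,0,0.195,0.2, 0,0,0,0.0005,0,0.197,0.2, 0,0,0,0.0005,0,0.197,-0.2, 0,0,0,0.0005,0,0.197,-0.6]' 15
python3 -m inch '[0,0,0,0,0,0,-1, 0,0,0,0,0,0,-1, 0,0,0,0,0,0,-1]' 15
```

```text
time: 12.95
position: [0.4682, 0.0999, 0.0034]
tcp_rot: [[0.0, 1.0, 0.002], [1.0, -0.0, 0.0], [0.0, 0.002, -1.0]]
wrist_force: [0.1, 0.2, 1.0]
opening: 0.0398
time: 13.25
position: [0.4679, 0.0998, 0.0032]
tcp_rot: [[0.0, 1.0, 0.001], [1.0, -0.0, -0.0], [-0.0, 0.001, -1.0]]
wrist_force: [-1.3, -0.5, 6.6]
opening: 0.0277
```

```bash
python3 -m inch '[0,0,0,0,0,-0.03,-1, 0,0,0,0,0,-0.07,-1, 0,0,0,0,0,-0.11,-1, 0,0,0,-0.03,0.018,-0.13,-1, 0,0,0,-0.06,0.037,-0.13,-1, 0,0,0,-0.095,0.059,-0.13,-1, 0,0,0,-0.13,0.081,-0.13,-1, 0,0,0,-0.165,0.103,-0.13,-1, 0,0,0,-0.2,0.125,-0.13,-1, 0,0,0,-0.23,0.144,-0.13,-1]' 15
python3 -m inch '[0,0,0,-0.013,0.008,0,-1, 0,0,0,-0.013,0.008,0,-1, 0,0,0,-0.013,0.008,0,-1]' 15
python3 - <<'E'
from pad import *
s=state();print(s["position"],s["wrist_force"])
m,T=camT("wrist",s); im=snapshot("wrist"); cv2.imwrite("pics/w7.png",im); np.save("w7.npy",T)
E
```

```text
time: 14.25
position: [0.6119, -0.1326, 0.1325]
tcp_rot: [[0.001, 1.0, -0.0], [1.0, -0.001, -0.001], [-0.001, -0.0, -1.0]]
wrist_force: [1.1, -0.4, -0.2]
opening: 0.0278
time: 14.55
position: [0.6186, -0.1413, 0.1323]
tcp_rot: [[-0.001, 1.0, -0.001], [1.0, 0.001, 0.001], [0.001, -0.001, -1.0]]
wrist_force: [-0.3, 0.9, 0.0]
opening: 0.0274
[ 0.61860425 -0.14132763  0.13226607] [-0.29136071  0.90009696  0.02341371]
```

View pics/w7.png

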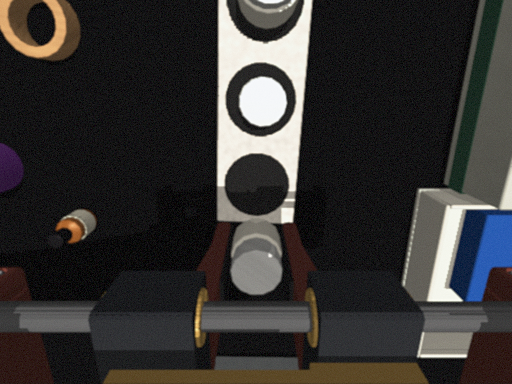

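Pad_d is fully visible at (257,184), with jar m centred on pad_c (262,100).

Run:
```python
from pad import *
T=np.load("w7.npy"); m=camera_model("wrist"); im=cv2.imread("pics/w7.png")
print(padfit(im,m,T,(222,145,294,218)),padfit(im,m,T,(222,55,299,145)))
for b in blobs(im,im.min(2)>225,(234,65,290,130),300): print(b,onz(m,T,b[0],b[1],.06)[:2].round(4))
s=state();print(s["position"])
```

```text
[((256.2, 184.4, 3040.0, (224, 154, 65, 62)), array([ 0.6187, -0.1437]))] [((260.2, 98.9, 3874.5, (226, 63, 70, 73)), array([ 0.6222, -0.062 ])), ((262.4, 101.0, 1987.0, (238, 75, 50, 53)), array([ 0.6242, -0.0638]))]
(262.5, 101.1, 1655.5, (240, 77, 46, 49)) [ 0.6233 -0.063 ]
[ 0.61861141 -0.14072192  0.13246578]
```

```bash
python3 -m inch '[0,0,0,-0.001,0,0.035,-1, 0,0,0,-0.001,0,0.07,-1, 0,0,0,-0.001,0,0.09,-1, 0,0,0,-0.001,0,0.105,-1, 0,0,0,-0.001,0,0.113,-1, 0,0,0,-0.001,0,0.117,-1, 0,0,0,-0.001,0,0.119,-1, 0,0,0,-0.001,0,0.12,-1, 0,0,0,-0.001,0,0.121,-1, 0,0,0,-0.001,0,0.121,-1]' 15
```

```text
time: 15.6
position: [0.6196, -0.1443, 0.012]
tcp_rot: [[0.0, 1.0, 0.001], [1.0, -0.0, -0.0], [-0.0, 0.001, -1.0]]
wrist_force: [-0.2, 0.2, 0.0]
opening: 0.0274
```

```bash
python3 -m inch '[0,0,0,0,0,0.0005,-1, 0,0,0,0,0,0.001,-1, 0,0,0,0,0,0.0015,-1]' 15
```

```text
time: 15.9
position: [0.6196, -0.1443, 0.0112]
tcp_rot: [[0.0, 1.0, 0.001], [1.0, -0.0, -0.001], [-0.001, 0.001, -1.0]]
wrist_force: [-4.4, 0.8, 12.7]
opening: 0.0275
```

```bash
python3 -m inch '[0,0,0,0,0,0,-0.2, 0,0,0,0,0,0,0.2, 0,0,0,0,0,0,0.2, 0,0,0,0,0,-0.03,0.2, 0,0,0,0,0,-0.07,0.2, 0,0,0,0,0,-0.11,0.5, 0,0,0,0,0,-0.15,1, 0,0,0,0,0,-0.185,1, 0,0,0,0.04,-0.018,-0.21,1, 0,0,0,0.08,-0.036,-0.21,1]' 20
python3 -m inch '[0,0,0,0.346,-0.155,0,1, 0,0,0,0.346,-0.155,0,1, 0,0,0,0.346,-0.155,0,1, 0,0,0,0.346,-0.155,0,1, 0,0,0,0.346,-0.155,0,1, 0,0,0,0.346,-0.155,0,1, 0,0,0,0.346,-0.155,0,1, 0,0,0,0.346,-0.155,0,1, 0,0,0,0.346,-0.155,0,1, 0,0,0,0.346,-0.155,0,1]' 20
python3 - <<'E'
from meas import *
s=state();print(s["position"],s["tcp_rot"].round(4).tolist())
m,T=camT("wrist",s); im=snapshot("wrist"); cv2.imwrite("pics/w8.png",im); np.save("w8.npy",T)
g=im.min(2);print(proj(m,T,[.428,.2825,.08]))
for th in (90,130,225,245): print(th,[ (b,onz(m,T,b[0],b[1],.08)[:2].round(4)) for b in blobs(im,g>th,(190,90,330,240),500)])
E
```

```text
time: 16.9
position: [0.585, -0.0642, 0.2236]
tcp_rot: [[0.003, 1.0, 0.006], [1.0, -0.003, -0.001], [-0.001, 0.006, -1.0]]
wrist_force: [0.3, 1.5, 0.4]
opening: 0.0866
time: 17.9
position: [0.4281, 0.282, 0.2199]
tcp_rot: [[-0.002, 1.0, -0.0], [1.0, 0.002, -0.0], [-0.0, -0.0, -1.0]]
wrist_force: [1.0, -0.4, -0.3]
opening: 0.0879
[0.42811784 0.28198218 0.21986651] [[-0.0016, 1.0, -0.0], [1.0, 0.0016, -0.0005], [-0.0005, -0.0, -1.0]]
(np.float64(255.87879803829057), np.float64(177.2657133028077))
90 [((254.1, 231.4, 878.0, (222, 221, 96, 19)), array([0.4262, 0.2204])), ((255.7, 170.3, 2849.5, (227, 137, 58, 66)), array([0.4278, 0.29  ]))]
130 [((252.8, 231.6, 770.0, (223, 222, 95, 18)), array([0.4247, 0.2202])), ((255.6, 170.3, 2734.5, (228, 138, 57, 64)), array([0.4277, 0.29  ]))]
225 [((255.7, 169.3, 2058.0, (228, 145, 56, 46)), array([0.4278, 0.291 ]))]
245 [((255.8, 169.2, 1988.0, (229, 146, 55, 44)), array([0.4279, 0.2912]))]
```

View pics/w8.png

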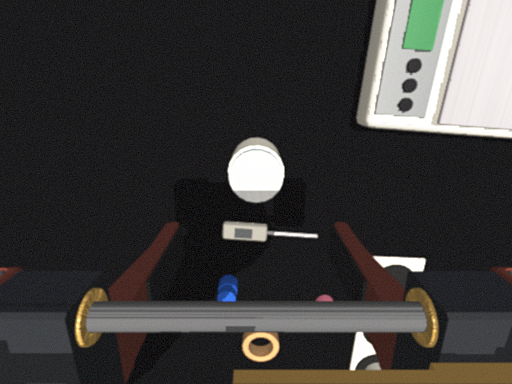

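```bash
python3 -m inch '[0,0,0,0.0015,0,0.04,1, 0,0,0,0.0015,0,0.08,1, 0,0,0,0.0015,0,0.11,1, 0,0,0,0.0015,0,0.14,1, 0,0,0,0.0015,0,0.17,1, 0,0,0,0.0015,0,0.187,1, 0,0,0,0.0015,0,0.195,1, 0,0,0,0.0015,0,0.197,1, 0,0,0,0.0015,0,0.197,0.6, 0,0,0,0.0015,0,0.197,0.4]' 30
python3 -m inch '[0,0,0,0,0,0,0, 0,0,0,0,0,0,-1, 0,0,0,0,0,0,-1, 0,0,0,0,0,0,-1]' 30
```

```text
time: 18.95
position: [0.4291, 0.2835, 0.024]
tcp_rot: [[0.001, 1.0, 0.001], [1.0, -0.001, 0.001], [0.001, 0.001, -1.0]]
wrist_force: [-0.1, -0.0, -0.1]
opening: 0.0749
time: 19.35
position: [0.4286, 0.2835, 0.0237]
tcp_rot: [[0.0, 1.0, 0.001], [1.0, -0.0, 0.0], [0.0, 0.001, -1.0]]
wrist_force: [-1.9, -0.2, 6.3]
opening: 0.0616
```

```bash
python3 -m inch '[0,0,0,0,0,-0.02,-1, 0,0,0,0,0,-0.05,-1, 0,0,0,0,0,-0.085,-1, 0,0,0,0,0,-0.115,-1, 0,0,0,-0.02,0.022,-0.12,-1, 0,0,0,-0.045,0.05,-0.12,-1, 0,0,0,-0.07,0.078,-0.12,-1, 0,0,0,-0.095,0.106,-0.12,-1, 0,0,0,-0.12,0.133,-0.12,-1, 0,0,0,-0.145,0.161,-0.12,-1]' 30
python3 -m inch '[0,0,0,-0.02,0.022,0,-1, 0,0,0,-0.032,0.035,0,-1, 0,0,0,-0.0365,0.0395,0,-1, 0,0,0,-0.0365,0.0395,0,-1, 0,0,0,-0.0365,0.0395,0,-1]' 30
python3 - <<'E'
from pad import *
s=state();print(s["position"],s["wrist_force"])
m,T=camT("wrist",s); im=snapshot("wrist"); cv2.imwrite("pics/w9.png",im); np.save("w9.npy",T)
print(proj(m,T,[.6292,.102,.008]))
cv2.imwrite("pics/t9.png",snapshot("side"))
E
```

```text
time: 20.35
position: [0.59, 0.1369, 0.1428]
tcp_rot: [[-0.0, 1.0, -0.0], [1.0, 0.0, -0.0], [-0.0, -0.0, -1.0]]
wrist_force: [1.9, 0.6, -2.0]
opening: 0.062
time: 20.85
position: [0.6277, 0.1036, 0.143]
tcp_rot: [[-0.002, 1.0, -0.001], [1.0, 0.002, 0.001], [0.001, -0.001, -1.0]]
wrist_force: [-0.5, 0.4, -1.7]
opening: 0.0614
[0.62765722 0.1036359  0.14302041] [-0.47646958  0.36341055 -1.6727105 ]
(np.float64(257.57300198048574), np.float64(180.67617014737962))
```

View pics/w9.png

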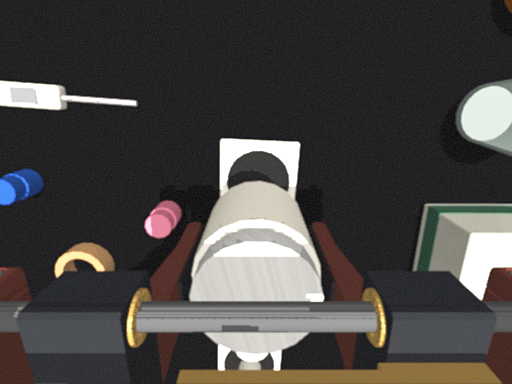

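View pics/t9.png

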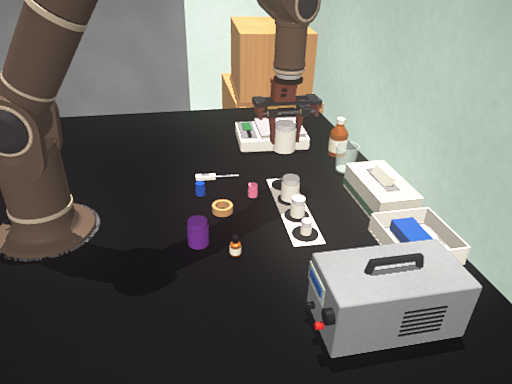

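```bash
python3 -m inch '[0,0,0,-0.0005,0.0005,0.03,-1, 0,0,0,-0.0005,0.0005,0.06,-1, 0,0,0,-0.0005,0.0005,0.08,-1, 0,0,0,-0.0005,0.0005,0.095,-1, 0,0,0,-0.0005,0.0005,0.103,-1, 0,0,0,-0.0005,0.0005,0.107,-1, 0,0,0,-0.0005,0.0005,0.109,-1, 0,0,0,-0.0005,0.0005,0.11,-1, 0,0,0,-0.0005,0.0005,0.111,-1, 0,0,0,-0.0005,0.0005,0.1115,-1]' 30
```

```text
time: 21.95
position: [0.6297, 0.1013, 0.032]
tcp_rot: [[0.0, 1.0, 0.001], [1.0, -0.0, 0.0], [0.0, 0.001, -1.0]]
wrist_force: [-0.8, 0.4, -2.4]
opening: 0.0616
```

```bash
python3 -m inch '[0,0,0,0,0,0.0005,-1, 0,0,0,0,0,0.001,-1, 0,0,0,0,0,0.0012,-1]' 30
```

```text
time: 22.25
position: [0.6297, 0.1013, 0.0318]
tcp_rot: [[0.0, 1.0, 0.001], [1.0, -0.0, -0.0], [-0.0, 0.001, -1.0]]
wrist_force: [-3.5, -1.1, 10.7]
opening: 0.0617
```

Contact is made. Releasing, rising, and moving back out of the top camera's way.

```bash
python3 -m inch '[0,0,0,0,0,0,0.6, 0,0,0,0,0,0,1, 0,0,0,0,0,0,1, 0,0,0,0,0,0,1, 0,0,0,0,0,-0.03,1, 0,0,0,0,0,-0.07,1, 0,0,0,0,0,-0.11,1, 0,0,0,0,0,-0.15,1, 0,0,0,0,0,-0.19,1, 0,0,0,0,0,-0.21,1]' 20
python3 -m inch '[0,0,0,0.2,-0.2,0,1, 0,0,0,0.2,-0.2,0,1, 0,0,0,0.2,-0.2,0,1, 0,0,0,0.2,-0.2,0,1, 0,0,0,0.2,-0.2,0,1, 0,0,0,0.2,-0.2,0,1, 0,0,0,0.2,-0.2,0,1, 0,0,0,0.2,-0.2,0,1]' 20
python3 - <<'E'
from pad import *
s=state();print(s["position"],s["wrist_force"])
t=snapshot("top"); sd=snapshot("side")
cv2.imwrite("pics/t10.png",t);cv2.imwrite("pics/s10.png",sd)
cv2.imwrite("pics/tc10.png",cv2.resize(t[140:270,140:360],None,fx=3.6,fy=3.6,interpolation=cv2.INTER_CUBIC))
cv2.imwrite("pics/sc10.png",cv2.resize(sd[130:260,240:340],None,fx=4.5,fy=4.5,interpolation=cv2.INTER_CUBIC))
m,T=camT("top"); ms,Ts=camT("side")
for h,p in ((.088,(.6292,.102)),(.074,(.6261,.0204)),(.06,(.6223,-.062)),(.046,(.6187,-.1435))):
    u,v=map(int,np.round(proj(m,T,[*p,h])))
    g=t.min(2)
    for b in blobs(t,g>225,(200,150,315,190),8):
        pass
    print(h,"exp px top",np.round(proj(m,T,[*p,h]),1),"side",np.round(proj(ms,Ts,[*p,h]),1))
E
```

```text
time: 23.25
position: [0.6304, 0.102, 0.2443]
tcp_rot: [[-0.0, 1.0, 0.005], [1.0, 0.0, 0.001], [0.001, 0.005, -1.0]]
wrist_force: [0.2, -0.7, -0.5]
opening: 0.088
time: 24.05
position: [0.4291, 0.3017, 0.2405]
tcp_rot: [[-0.002, 1.0, 0.001], [1.0, 0.002, -0.0], [-0.0, 0.001, -1.0]]
wrist_force: [0.7, 0.7, 0.1]
opening: 0.0877
[0.42910796 0.3016606  0.24047094] [0.7467022  0.71422801 0.05440836]
0.088 exp px top [216.5 165.4] side [283.4 159.3]
0.074 exp px top [243.3 166.2] side [290.2 177.2]
0.06 exp px top [269.8 167.3] side [297.6 197.3]
0.046 exp px top [295.5 168.2] side [305.9 219.6]
```

View pics/tc10.png

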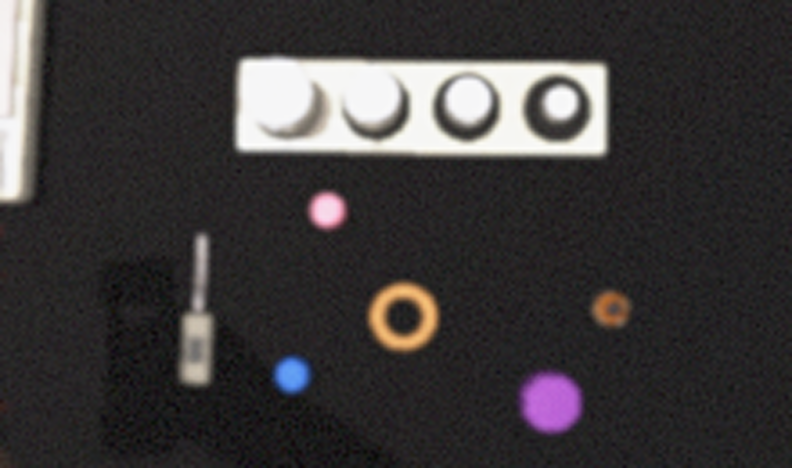

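View pics/sc10.png

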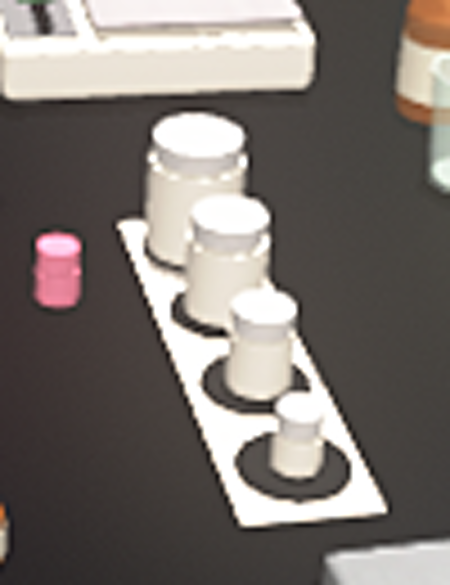

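Top view: lids at m (269.7,167.5) and s (295.8,168.1) match the expected pixels to about 0.3 px. Side view: lids at xl (284,159), l (291.5,177.6), m (299,197.6) and s (306.4,221.3) are all within about 2 px, and every jar is upright. The jars go down in size away from the balance, and the robot is clear.

```bash
python3 -c "
from cell import *
print(state()['time'],sign_off())"
```

```text
the job is handed in; nothing more can be done
24.15 None
```

The four jars stand upright on the pads in size order: jar_xl on pad_a, jar_l on pad_b, jar_m on pad_c and jar_s on pad_d. The balance is at the left end (+y). I handed the job in at 24.15 s.

- **Setting down:** I lowered each jar to a contact force of about 6–13 N before opening the fingers. No jar was dropped or knocked over.
- **Final top view:** m and s were within about 0.3 px (about 1 mm) of the expected pixels. The xl and l lids blend into the white strip there. By eye, l's row read about 2 px (about 5 mm) off, and I did not measure xl.
- **Final side view:** all four lids were within about 2 px (up to about 4–5 mm) of their expected pixels, inside the 12 mm tolerance.
- **Wrist camera:** a check during the job put m within about 2 mm of its pad centre. From the tool position at release, the other three should be within about 2 mm too.
- **One disagreement:** triangulated heights came out 2–3 mm below the stated ones, and the side camera's positions were 3–5 mm off the top camera's. I put this down to calibration and used the top and wrist values.
- **Look-alikes:** I left the blue, pink and purple jars alone.

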